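# Set the bag sealer's dial and start the bag rest's hand bolt

### The arm

A 6-joint arm with a two-finger parallel gripper is mounted at the origin on the work surface. World frame = base frame: x ahead of the robot, y to its left, z up, the work surface at z = 0. Lengths are in m, angles in rad, forces in N, time in s.
With the tool pointing down it reaches from about 0.25 to 0.775 m from the base axis. Payload 4 kg.
Tool frame: the origin (TCP) lies at the very end of the fingers, on their centre line; the grasp point (between the pads) lies 19 mm behind it (robot.hold_point_z is the distance from the TCP to the grasp point, in m); z points along the fingers, y is the line along which they close (so a half turn about z gives the same grasp; the last joint's range is limited). The gripper opens to 94 mm and grips with 3 to 60 N. Pads are 16 mm wide; open, the fingers measure 119 mm over their backs; the gripper's body (75 mm by 177 mm) begins 78 mm behind the grasp point.
Start: joints at [1.044, 0.087, 1.371, -0, 1.684, -0.103], TCP at [0.226, 0.501, 0.206] pointing down, gripper open.
Joint ranges: [-3.1, 3.1], [-0.76, 2.03], [0.27, 2.55], [-1.08, 4.22], [0.17, 2.65], [-2.57, 2.57]. Speed limits (rad/s): [2.79, 2.79, 3.14, 3.14, 3.14, 3.14].

### API

Orientations are given as [roll, pitch, yaw] about the fixed x, y, z axes, in that order (R = Rz(yaw) Ry(pitch) Rx(roll)).
In Python, from bench import robot gives the robot as it stands.
- The arm moves only by the tool carry_out, never from a script. Its argument "steps" is a list of rows, each a list of 3 entries, a list of its own where there are three numbers: the shift along the tool's x, y, z in m, then the turn about the tool's z in units of 10 degrees (1.0 is 10 degrees), then the closure, from -1 (fully open) to 1 (shut). In form: [[[tx, ty, tz], roll, jaw], ...]. A call has 1 to 10 rows; each row is the pose to reach, as a shift and turn from the pose commanded when the call began, along the tool's axes at that moment; what a row does not reach only later rows make up. A row lasts 1/8 s, in which the tool goes at most 62.5 mm and 10.7 degrees, less where a joint would pass 70% of its speed; a pose out of reach is approached as far as the arm can. A call with a gripper value outside its range is refused whole. The fingers move at their own pace and stop on an object; the grip force is fixed at half the most. Time passes only in rows, so rows that repeat a pose let the fingers close. It gives the time, the measured TCP pose, the force, the opening and the grip force at its end, in the units of the state.
- robot.get_obs(): the state, without advancing time (a new reading comes with each control period).
- robot.snapshot(name): name is "scene" or "top"; returns a dict with "image" (384x512x3 uint8, red, green, blue), "z_map" (384x512 float32, m along the optical axis (not along the pixel's ray), 0 where there is no reading), "mtx" (3x3 intrinsics, pixels), "D" ([k1, k2, p1, p2, k3] as OpenCV has them; the pictures are not rectified), "R" (3x3) and "t" (3): a world point X has camera coordinates R X + t. Camera axes: x right, y down, z forward; pixel columns grow to the right and rows downward; lengths in m; the calibration is good to about 2 mm. A picture is of the moment at which its call begins.
- robot.close_job(): hands the job in; it is judged then, once.
The state is a dict: "time": time; "joint_positions": joint angles; "qvel": joint speeds; "joint_torque": joint torques, N m; "tool_pos": TCP position; "ee_rot": TCP orientation; "wrist_force": force on the tool from outside, world axes, zero at the start; "wrist_torque": the same for the moment, N m; "width": finger opening in m; "finger_force": force on a finger pad.
Only numpy, scipy, OpenCV 4.12 (cv2) and the standard library are available. Lean on these libraries where they do the work, as an engineer would, in place of code of your own. Each camera call takes 0.05 s, during which the arm holds its last target. There are 200 camera calls.

### The job

Get the sweet shop's bag sealer ready: first turn its dial until the white pointer stands at the red mark. Then start the bag rest's hand bolt without crossing the thread: turn it backward (anticlockwise) until it drops off the end of its thread, then forward one turn from there so that it is caught in the boss, and finish while still holding the bolt's head still in the gripper. Leave the baskets, sweets and other things lying about where they are.

Things in the scene. Friction and masses are not known exactly. Their poses are not given: they have to be found in the camera images.
- sealer: blue bag sealer, fixed, a long box 360 x 110 x 60 mm high with an aluminium jaw on top (up to 89 mm high) that starts 80 mm from the dial's axis. Origin on the table under the dial's axis; its +x axis runs from the dial along the jaw, z up; the box reaches 50 mm to -x and 310 mm to +x of the origin, 55 mm either side
- dial (a joint): angle of the black dial on the sealer, rad, grows clockwise seen from above, 0 to 5.2, stays where left, light to turn. Its white pointer points along the sealer's (-cos q, sin q), so to -x at 0. The red mark on the scale is at 2.5. The start lies 0.7 to 1.5 rad before it
- dial_grip (a point): point on the dial's axis at gripping height, 98 mm above the table. The dial's grip is an upright bar 14 mm thick and 42 mm long, lying along the pointer's direction, its top 105 mm above the table; below it a disc 44 mm across with its top 75 mm above the table
- bagrest: grey foot 100 x 90 x 12 mm, fixed, carrying the upright round steel threaded boss, 30 mm across, top 60 mm above the table. Origin on the table under the boss's axis, z up. A yellow stripe down the boss's -x side and on the foot shows where the thread begins. On the +x side a bent steel plate 160 mm wide begins 60 mm from the axis, 50 mm high
- handbolt: captive hand bolt in the boss; cannot be taken out. Origin on its axis at the underside of its black hexagonal head: 40 mm across flats, 46 across corners, 26 high. This body goes up and down with the bolt but does not turn with it. Right-hand thread, 8 mm per turn, about 2.5 mm up-and-down play. Only its weight (170 g) pushes it down: tight fingers can hold it up, so loosen them or push it down to let it drop
- bolt_turn (a joint): bolt angle, rad, grows clockwise (forward) seen from above, no limits, stays where left. The white line on the head's top and down one flat points along the bag rest's (-cos q, sin q); at 0 it is over the yellow stripe. Flats face the line's direction and every 60 degrees from it. Starts at 0.9 to 2.5, its thread lying on top of the boss's thread
- bolt_head (a point): point on the bolt's axis 15 mm above the head's underside, a good height to grip; goes up and down with the bolt (99 mm above the table when resting on the very start of the thread, bolt angle 0, not yet dropped; 1 to 3 mm lower at the start)
- thread_start (a point): top of the boss at the yellow stripe. Turned back about 0.15 rad or more past it, the bolt comes off the thread's end and drops 8 mm (head underside 76 mm above the table at angle 0, was 84); forward from there it runs in under the thread's start, 8 mm lower per turn (68 mm at 2 pi). If it has not dropped it only rides on top again
- sweet_red: red lattice basket, 150 mm across, 49 high, topped with dark brown sweet; bystander, loose, origin at the centre of its underside
- basket_blue: blue lattice basket upside down, 150 mm across at its foot, 50 high; bystander, loose, origin at the centre of its underside
- basket_red: red lattice basket upside down, 150 mm across at its foot, 50 high; bystander, loose, origin at the centre of its underside
- carton: yellow and brown square sweet carton, 150 x 150 x 60 mm high; bystander, loose, origin at the centre of its underside
- tape: tan roll of tape lying flat, 64 mm across, 24 high; bystander, loose, origin at the centre of its underside
- jar: small tan jar with a red cap, 56 mm across, 75 high; bystander, loose, origin at the centre of its underside
- spatula: spatula lying flat, 280 mm long, wooden handle; bystander, loose, origin at the centre of its underside

How it is judged:
By the outcome, as a careful person would: the job done as asked, in the order asked, and still so for the second after the job is handed in, while the arm keeps its last pose, push and grip.
It also fails if it takes over 72 s, if anything falls off the work surface, if the arm or the gripper's body presses on something with over 40 N, if the wrist force passes 120 N, or if a joint passes its speed limit or range.

## Working session

There is one attempt and no reset: what is moved stays moved. The work goes in short steps, Python scripts to look and compute and a tool call to move; the robot and the scene stay as the last step left them, time stands still between calls to the robot, and variables do not carry over. Pictures are saved under pics/ and viewed, at most 10 in all, crops included, and the job is handed in when it is done.

Besides the shell and the picture viewer there is one more tool, called after "Request:" as a command line: name --argument value ..., lists and objects as JSON in quotes. carry_out: Moves the arm, as the interface text tells. Its arguments: {"type":"object","properties":{"steps":{"type":"array","items":{"type":"array"}}},"required":["steps"]}

```bash
mkdir -p pics; cat > h.py <<'E'
import numpy as np, cv2
from bench import robot
def snap(n,f):
    s=robot.snapshot(n); np.savez('pics/'+f+'.npz',**s); cv2.imwrite('pics/'+f+'.png',cv2.cvtColor(s['image'],cv2.COLOR_RGB2BGR)); return s
def ray(s,uv,z):
    p=cv2.undistortPoints(np.array(uv,float).reshape(-1,1,2),s['mtx'],s['D']).reshape(-1,2)
    d=np.c_[p,np.ones(len(p))]@s['R']; c=-s['R'].T@s['t']
    return c+d*((z-c[2])/d[:,2])[:,None]
def cloud(s):
    h,w=s['z_map'].shape; u,v=np.meshgrid(np.arange(w),np.arange(h))
    p=cv2.undistortPoints(np.stack([u,v],-1).reshape(-1,1,2).astype(float),s['mtx'],s['D']).reshape(-1,2)
    X=(np.c_[p,np.ones(len(p))]*s['z_map'].reshape(-1,1)-s['t'])@s['R']
    return X.reshape(h,w,3)
def proj(s,X):
    return cv2.projectPoints(np.array(X,float).reshape(-1,1,3),cv2.Rodrigues(s['R'])[0],s['t'],s['mtx'],s['D'])[0].reshape(-1,2)
E
python3 - <<'E'
from h import *
a=snap('top','top0'); b=snap('scene','sc0')
for s in(a,b): print(-s['R'].T@s['t'],s['mtx'][0,0])
print(robot.get_obs())
E
```

```text
[0.26715496 0.01750821 1.76202042] 454.3027306097157
[1.76134424 0.37961293 1.01163852] 472.67773544661605
{'time': 0.1, 'joint_positions': array([ 1.04390400e+00,  8.78915095e-02,  1.37204348e+00,  5.72376473e-06,
        1.68363904e+00, -1.03081784e-01]), 'qvel': array([-0.00082195, -0.0001533 , -0.00388873, -0.00020731, -0.00291515,
        0.00174572]), 'joint_torque': array([ 1.56080401e-03, -3.41254950e+01, -3.03301513e+01,  7.19031016e-02,
        3.04356928e-02, -1.17182499e-04]), 'tool_pos': array([0.22592749, 0.50092083, 0.20444581]), 'ee_rot': array([-3.13962238e+00, -2.09540812e-04,  2.71778255e+00]), 'wrist_force': array([-0.18642754, -0.20919926,  0.62849052]), 'wrist_torque': array([-0.02001885, -0.00278005,  0.03473219]), 'finger_force': 0.0, 'width': 0.09403802472926939}
```

View pics/top0.png

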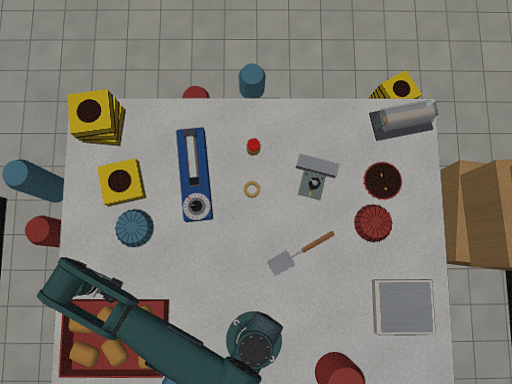

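View pics/sc0.png

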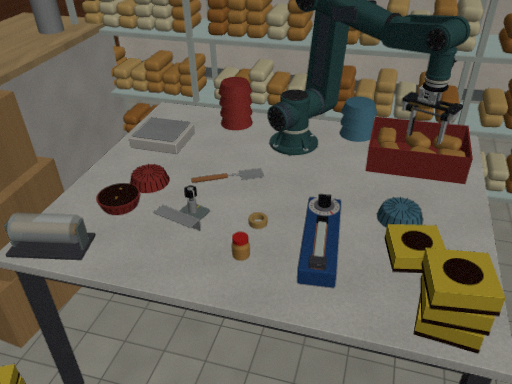

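The top view has the dial at about (196,206) and the bolt head at (314,183). In the scene view the dial is at (325,202) and the bolt at (191,191). I'll enlarge both.

```bash
python3 - <<'E'
from h import *
a=dict(np.load('pics/top0.npz')); b=dict(np.load('pics/sc0.npz'))
def crop(s,u,v,r): return cv2.resize(cv2.cvtColor(s['image'][v-r:v+r,u-r:u+r],cv2.COLOR_RGB2BGR),(390,290 if 0 else 390),interpolation=cv2.INTER_CUBIC)
im=np.vstack([np.hstack([crop(a,196,206,26),crop(a,316,180,26)]),np.hstack([crop(b,325,205,26),crop(b,191,200,26)])])
cv2.imwrite('pics/c0.png',cv2.resize(im,(600,600)))
C=cloud(a)
im=a['image']; hsv=cv2.cvtColor(im,cv2.COLOR_RGB2HSV)
# sealer blue
z=C[...,2]
m=(hsv[...,0]>100)&(hsv[...,0]<125)&(hsv[...,1]>150); m[:, :170]=0; m[:,220:]=0; m[:120]=0;m[225:]=0
m&=abs(z-.06)<.012
P=C[m][:,:2]; print(m.sum(), P.min(0),P.max(0))
r=cv2.minAreaRect(ray(a,np.argwhere(m)[:,::-1],.06)[:,:2].astype(np.float32)*1000); print('sealer',r, cv2.boxPoints(r))
# dial bar: z>0.09
w=np.zeros_like(m); w[185:225,175:225]=1
k=w&(z>.092)&(z<.115); Q=C[k]; print('bar',k.sum(),Q.mean(0),cv2.minAreaRect(Q[:,:2].astype(np.float32)*1000))
w=np.zeros_like(m); w[165:200,295:335]=1
k=w&(z>.092)&(z<.125); Q=C[k]; print('head',k.sum(),Q.mean(0),np.median(Q[:,2]),cv2.minAreaRect(Q[:,:2].astype(np.float32)*1000))
E
```

```text
1251 [0.44239265 0.15908745] [0.80243636 0.29584668]
sealer ((620.679931640625, 227.00994873046875), (356.9604797363281, 105.69667053222656), 5.933508396148682) [[437.69275 261.1249 ]
 [448.61902 155.99449]
 [803.6671  192.89499]
 [792.74084 298.0254 ]]
bar 46 [0.49275393 0.21595197 0.10202498] ((493.1664123535156, 217.0750274658203), (13.807438850402832, 41.67451477050781), 5.615517616271973)
head 106 [ 0.57342913 -0.22550314  0.10639518] 0.10698370824996588 ((573.4053344726562, -226.59930419921875), (41.06249237060547, 40.73371124267578), 24.47073745727539)
```

View pics/c0.png

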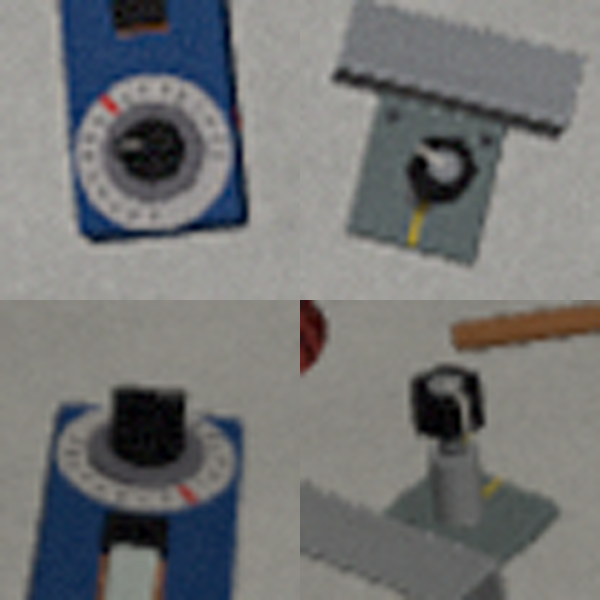

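```bash
cat >> h.py <<'E'
def delta(X,yawdeg):
    from scipy.spatial.transform import Rotation as T
    o=robot.get_obs(); R=T.from_euler('xyz',o['ee_rot']).as_matrix()
    d=R.T@(np.array(X)-o['tool_pos']); t=(np.degrees(o['ee_rot'][2])-yawdeg+180)%360-180
    print('t',round(o['time'],2),'pos',o['tool_pos'].round(4),'yaw',np.degrees(o['ee_rot'][2]).round(2),'delta',d.round(4),'roll',round(t/10,3),'j6',np.degrees(o['joint_positions'][5]).round(1),'w',o['width'])
E
python3 - <<'E'
from h import *
a=dict(np.load('pics/top0.npz'));b=dict(np.load('pics/sc0.npz'))
im=a['image'];hsv=cv2.cvtColor(im,cv2.COLOR_RGB2HSV)
# grid of grey values around head and dial
print(im[174:194,304:326].mean(-1).astype(int))
print(im[196:216,184:208].mean(-1).astype(int))
# foot (greenish gray) & plate
C=cloud(a); z=C[...,2]
w=np.zeros(z.shape,bool); w[165:205,290:335]=1
m=w&(abs(z-.012)<.006)&(im.mean(-1)<150); r=cv2.minAreaRect(ray(a,np.argwhere(m)[:,::-1],.012)[:,:2].astype(np.float32)*1000);print('foot',m.sum(),r)
w[140:]=w[140:]; w[:]=0; w[145:185,285:350]=1
m=w&(abs(z-.045)<.015); print('plate',m.sum(),cv2.minAreaRect(C[m][:,:2].astype(np.float32)*1000))
y=(hsv[...,0]>18)&(hsv[...,0]<32)&(hsv[...,1]>130); y[:165]=0;y[205:]=0;y[:,:295]=0;y[:,340:]=0
p=np.argwhere(y)[:,::-1]; print('stripe',ray(a,p,.012)[:,:2].round(3).tolist())
rd=((hsv[...,0]<8)|(hsv[...,0]>172))&(hsv[...,1]>130); rd[:185]=0;rd[225:]=0;rd[:,:175]=0;rd[:,:][:,225:]=0
print('red',ray(a,np.argwhere(rd)[:,::-1],.062).round(3).tolist())
delta((.492,.2145,.15),95.6)
E
```

```text
[[ 89  64  57  81  93  90  95  94  90  93  94  96  93 110  91  80  77  68
   60  52  46  51]
 [ 94  80  87  96  98  95  93  93  92  94  99  96  91  94  95  95  99  91
   89  83  77  60]
 [ 98  96  92  97  93  94  96  95  93  99 101  97 101  96  93  98  97  88
   92  99 104  76]
 [ 97  90  96  92  93  99  95  87  76  73  80  81  76  78  83  95  99  72
   70  82  92 103]
 [ 92  99  95  93  92  97  95  55  20   8  16  27  34  28  57  95 105  65
   41  73  86 141]
 [ 93  98  97  96  97  97 110 102  57  15  42  36  20  10  41  73  92  80
   77  87  91 152]
 [ 92  93  95  90  95  83  93 113 128 111 102  93  78  36   6  41  93  99
   96  97  86 148]
 [ 94  96  97 101  94  56  16  50 132 154 146 130 121  76  34  36  90  95
   99  94  99 152]
 [ 98  98  98  95  75  31  11   0  91 137 148 125 122  93  40  16  69  99
   91  83 137 161]
 [ 95  92  96 101  58  18  16  20  86 116 124 124 127  95  36  18  38  91
   96  88 153 163]
 [ 92  92  96 100  70  17  18  23  48  97 117 117 110  67  21  23  68  99
   94  90 150 162]
 [ 95  94  99  99  85  40  21  23  22  32  74  77  57  26  11  50  94  99
   
[... 2673 characters left out ...]
1 100]
 [ 53  81 119 153 156 132 137 149 155 149 132 128 125 141 135 150 151 154
  148 151 153 146 105  71]]
foot 396 ((586.4310913085938, -225.20315551757812), (155.5485076904297, 106.14470672607422), 73.37218475341797)
plate 564 ((656.2537231445312, -249.1072235107422), (160.71299743652344, 53.69729995727539), 75.36793518066406)
stripe [[0.571, -0.227], [0.567, -0.227], [0.563, -0.223], [0.563, -0.227], [0.559, -0.223], [0.555, -0.223], [0.551, -0.219], [0.547, -0.219], [0.544, -0.218], [0.54, -0.218]]
red [[0.529, 0.247, 0.062], [0.525, 0.243, 0.062], [0.491, 0.231, 0.062]]
t 0.1 pos [0.2259 0.5009 0.2044] yaw 155.72 delta [-0.3603 -0.1516  0.0547] roll 6.012 j6 -5.9 w 0.09403802472926939
```

```bash
python3 - <<'E'
from h import *
a=dict(np.load('pics/top0.npz'));b=dict(np.load('pics/sc0.npz'))
g=a['image'].mean(-1)
def wc(g,u0,u1,v0,v1,t):
    v,u=np.mgrid[v0:v1,u0:u1]; w=np.clip(g[v0:v1,u0:u1]-t,0,None); return (u*w).sum()/w.sum(),(v*w).sum()/w.sum()
c=wc(g,312,318,180,186,60); print('disc',c,ray(a,[c],.108))
print('line end',ray(a,[(310.4,179.6)],.108))
print('scene',ray(b,[(194.1,188.7)],.108),ray(b,[(194,193.4)],.095))
gb=b['image'].mean(-1); print(gb[184:202,182:200].astype(int))
# dark outline of head in top, all head pixels
m=np.zeros(g.shape,np.uint8); m[176:190,306:322]=(g[176:190,306:322]<60)
u=np.argwhere(m)[:,::-1]; print('dark ext',ray(a,u,.108).min(0),ray(a,u,.108).max(0))
# predicted dial pointer/red
sc=np.array([.4914,.2136]);print(proj(a,[[*sc,.105],[.492,.2145,.105]]))
E
```

```text
disc (np.float64(314.2550819672131), np.float64(181.99890710382516)) [[ 0.57714836 -0.22621604  0.108     ]]
line end [[ 0.58623945 -0.21210018  0.108     ]]
scene [[ 0.58076722 -0.20669212  0.108     ]] [[ 0.58946413 -0.2048105   0.095     ]]
[[136 130 134 134 133 131 133 134 134 136 135 135 133 135 133 133 132 133]
 [133 132 137 137 132 133 101  77  72  80  94 111 132 132 133 133 134 135]
 [132 132 131 112  97  78  57  47  46  35  37  52  74  87 127 135 135 135]
 [133 132  99  58  45  44  81  85  92  90  85  35  13  33 124 135 131 134]
 [134 130  64  22  15  82  97  97 118 116  96  38   7  18 100 132 135 136]
 [131 130  63  19   8  59  91  96 107 114  83  36   8  14  87 126 134 132]
 [131 132  61  20  10  20  47  57  57  67 100  72  31  18  73 125 132 134]
 [132 131  56  20  10  15   7  22   8  25  79 109  51  15  61 124 134 131]
 [130 131  72  26  15   4   9  14  19  22  40 119  54   7  61 128 134 131]
 [131 135  82  21  13  11   7   0  11   1  13 117  50   1  46 127 131 133]
 [128 132  79  25   8   7   9   3  15   9   8 106  56  15  33 125 134 132]
 [133 133  98  34   4  12   7   5  11  11   8  95  71  32  35 123 132 129]
 [130 130 121  45   6   5   0   1  12  15   7  79  74  62 113 131 131 128]
 [129 131 129  90  87  44  32  16   8  20  30  67 104 118 130 133 131 132]
 [133 133 134 124 125 113 102  49  33  47  57  74 102 117 134 135 132 133]
 [132 132 130 129 132 113 106  55  61  77  71  75  96 103 129 136 135 133]
 [132 128 128 130 132 107  99  64  53  57  69  76  98  98 126 133 137 133]
 [131 129 133 136 136  99  94  90  89  92  95  97 103  93 126 131 133 133]]
dark ext [ 0.55080228 -0.24749286  0.108     ] [ 0.59229045 -0.20285512  0.108     ]
[[195.27803909 205.31937997]
 [195.03588413 205.15809139]]
```

Request:
carry_out --steps '[[[-0.06, -0.025, 0], 1, -1], [[-0.12, -0.05, 0.0], 2, -1], [[-0.18, -0.075, 0], 3, -1], [[-0.24, -0.1, 0], 4, -1], [[-0.3, -0.125, 0], 5, -1], [[-0.36, -0.1515, 0.02], 6, -1], [[-0.36, -0.1515, 0.04], 6, -1], [[-0.36, -0.1515, 0.04], 6, -1]]'

```text
time: 1.1
tool_pos: [0.491, 0.2135, 0.1625]
ee_rot: [-3.135, 0.001, 1.668]
wrist_force: [-1.2, 0.7, 0.5]
width: 0.0938
finger_force: 0.0
```

Request:
carry_out --steps '[[[0.001, 0.001, 0.03], 0, -0.3], [[0.001, 0.001, 0.06], 0, 0], [[0.001, 0.001, 0.083], 0, 0.2], [[0.001, 0.001, 0.083], 0, 1], [[0.001, 0.001, 0.083], 0, 1], [[0.001, 0.001, 0.083], 0, 1], [[0.001, 0.001, 0.083], 0, 1], [[0.001, 0.001, 0.083], 0, 1], [[0.001, 0.001, 0.083], 0, 1]]'

```text
time: 2.22
tool_pos: [0.4953, 0.2164, 0.0832]
ee_rot: [3.136, -0.0, 1.67]
wrist_force: [4.9, 0.2, -1.1]
width: 0.014
finger_force: 30.0
```

Request:
carry_out --steps '[[[-0.001, 0.002, 0.003], 0, 1], [[-0.001, 0.002, 0.003], 0.9, 1], [[-0.001, 0.002, 0.003], 1.8, 1], [[-0.001, 0.002, 0.003], 2.7, 1], [[-0.001, 0.002, 0.003], 3.6, 1], [[-0.001, 0.002, 0.003], 4.5, 1], [[-0.001, 0.002, 0.003], 5.3, 1], [[-0.001, 0.002, 0.003], 5.3, 1], [[-0.001, 0.002, 0.003], 5.3, 1]]'

```text
time: 3.35
tool_pos: [0.4963, 0.2161, 0.0831]
ee_rot: [3.14, -0.004, 0.745]
wrist_force: [-1.2, -0.3, 11.4]
width: 0.0136
finger_force: 30.0
```

Request:
carry_out --steps '[[[0, 0, -0.003], 0, 1], [[0, 0, -0.003], 0, -0.2], [[0, 0, -0.003], 0, -0.2], [[0, 0, -0.003], 0, -0.2], [[0, 0, -0.04], 0, -0.2], [[0, 0, -0.09], 0, -0.2], [[0, 0, -0.12], 0, -0.6], [[0, 0, -0.12], 0, -1]]'

```text
time: 4.35
tool_pos: [0.4965, 0.216, 0.2025]
ee_rot: [3.139, -0.006, 0.746]
wrist_force: [-0.1, -0.2, -0.3]
width: 0.0729
finger_force: 0.0
```

```bash
python3 - <<'E'
from h import *
delta((.575,-.226,.16),-30)
E
```

```text
t 4.35 pos [0.4965 0.216  0.2025] yaw 42.72 delta [-0.2424  0.3779  0.0421] roll 7.272 j6 64.8 w 0.0729148563318323
```

Request:
carry_out --steps '[[[-0.03, 0.047, 0], 0.9, -1], [[-0.06, 0.094, 0], 1.8, -1], [[-0.09, 0.141, 0], 2.7, -1], [[-0.12, 0.188, 0], 3.6, -1], [[-0.15, 0.235, 0], 4.5, -1], [[-0.18, 0.282, 0], 5.4, -1], [[-0.21, 0.329, 0], 6.3, -1], [[-0.2424, 0.378, 0], 7.27, -1], [[-0.2424, 0.378, 0], 7.27, -1], [[-0.2424, 0.378, 0], 7.27, -1]]'

```text
time: 5.6
tool_pos: [0.5725, -0.226, 0.1971]
ee_rot: [-3.141, 0.004, -0.523]
wrist_force: [-0.5, 1.0, 0.6]
width: 0.094
finger_force: 0.0
```

```bash
python3 - <<'E'
from h import *
a=snap('top','top1'); b=snap('scene','sc1')
def crop(s,u,v,r): return cv2.resize(cv2.cvtColor(s['image'][v-r:v+r,u-r:u+r],cv2.COLOR_RGB2BGR),(300,300),interpolation=cv2.INTER_CUBIC)
cv2.imwrite('pics/c1.png',np.vstack([np.hstack([crop(a,196,206,26),crop(a,316,180,40)]),np.hstack([crop(b,325,205,26),crop(b,191,190,40)])]))
delta((.575,-.226,.16),-30)
E
```

```text
t 5.7 pos [ 0.573  -0.2251  0.1985] yaw -29.86 delta [ 0.0022 -0.0002  0.0385] roll 0.014 j6 93.1 w 0.09396037403117412
```

View pics/c1.png

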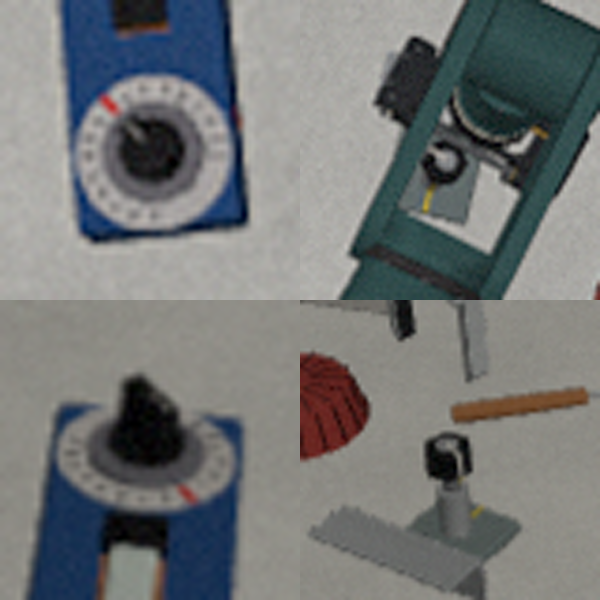

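```bash
python3 - <<'E'
from h import *
a=dict(np.load('pics/top1.npz'));g=a['image'].mean(-1)
C=cloud(a);z=C[...,2];w=np.zeros(z.shape,bool); w[192:218,182:210]=1
k=w&(z>.095)&(z<.115);u=np.argwhere(k)[:,::-1];print('bar',k.sum(),cv2.minAreaRect(ray(a,u,.105)[:,:2].astype(np.float32)*1000))
print(g[198:210,188:202].astype(int))
hsv=cv2.cvtColor(a['image'],cv2.COLOR_RGB2HSV)
rd=((hsv[...,0]<10)|(hsv[...,0]>170))&(hsv[...,1]>90); rd[:192]=0;rd[206:]=0;rd[:,:180]=0;rd[:,196:]=0
p=np.argwhere(rd)[:,::-1];print(p.tolist());R=ray(a,[p.mean(0)],.061)[0]
wh=(g>110)&(abs(z-.06)<.015);wh[:190]=0;wh[222:]=0;wh[:,:178]=0;wh[:,214:]=0
e=cv2.fitEllipse(cv2.convexHull(np.argwhere(wh)[:,::-1].astype(np.float32).reshape(-1,1,2)));print(e)
c=ray(a,[e[0]],.061)[0];print(c,R,np.degrees(np.arctan2(R[1]-c[1],R[0]-c[0])))
E
```

```text
bar 44 ((491.6976013183594, 215.58082580566406), (42.27030944824219, 12.92676067352295), 45.15317153930664)
[[120  89 143 160 121 110  99  90  92  91 100 117 117 132]
 [159 129 122 124  95  84  98  95  91 100  99 101  97  94]
 [169 151 110  91  61  42  74  73  57  73  77  89  97  93]
 [143 121  88  74  74  44  10  13  20  11  28  51  80  97]
 [136  94  66  40  80  90  53   8  32  29  17  18  44  92]
 [121  97  84  45  28  91  76  33  23  21  26  24  16  70]
 [109 104  89  42  18  40  59  40  26  33  25  31  21  45]
 [ 99 100  67  27  26  19  26  29  25  29  21  36  20  17]
 [105 105  67  25  23  33  28  29  28  22  25  32  26  20]
 [106 100  75  34  24  21  25  24  35  27  33   8  14  44]
 [110  95  95  59  26  30  31  39  31  40  27   4   2  58]
 [117  93 101  76  26  21  28  32  23  19  17  11  48  85]]
[[187, 197], [188, 197], [189, 197], [188, 198], [189, 198], [189, 199], [190, 199]]
((193.11346435546875, 204.5247802734375), (30.37374496459961, 35.0323486328125), 151.07237243652344)
[0.5003981  0.22702511 0.061     ] [0.5258866  0.24466219 0.061     ] 34.68177777651131
```

The pointer now lies along the red mark: in crop c1 it runs from (152,150) to (130,125), and the mark is at (108,103). The bolt is undisturbed under the open fingers, so I'm descending to grip it.

Request:
carry_out --steps '[[[0.002, 0, 0.05], 0, -1], [[0.002, 0, 0.09], 0, -1], [[0.002, 0, 0.118], 0, -0.6], [[0.002, 0, 0.118], 0, 1], [[0.002, 0, 0.118], 0, 1], [[0.002, 0, 0.118], 0, 1], [[0.002, 0, 0.118], 0, 1], [[0.002, 0, 0.118], 0, 1]]'

```text
time: 6.7
tool_pos: [0.576, -0.2269, 0.0826]
ee_rot: [-3.139, -0.002, -0.523]
wrist_force: [0.7, 3.5, 2.7]
width: 0.0406
finger_force: 29.0
```

```bash
python3 - <<'E'
from h import *
delta((.575,-.226,.078),-30)
o=robot.get_obs();print(o['wrist_force'],o['wrist_torque'],o['finger_force'])
E
```

```text
t 6.7 pos [ 0.576  -0.2269  0.0826] yaw -29.97 delta [-0.0014 -0.0003  0.0046] roll 0.003 j6 93.1 w 0.04056171686455556
[0.72020005 3.48352074 2.65697443] [ 0.68016784 -0.0466973  -0.00338461] 29.044895586557686
```

Request:
carry_out --steps '[[[0, 0, 0], -1, 1], [[0, 0, -0.0005], -2, 1], [[0, 0, -0.0005], -3, 1], [[0, 0, -0.001], -4, 1], [[0, 0, -0.001], -5, 1], [[0, 0, -0.0015], -6, 1], [[0, 0, -0.0015], -7, 1], [[0, 0, -0.002], -8, 1], [[0, 0, -0.002], -9, 1], [[0, 0, -0.0025], -10, 1]]'

```text
time: 7.95
tool_pos: [0.5766, -0.229, 0.085]
ee_rot: [3.137, 0.001, 1.227]
wrist_force: [3.4, -1.9, -0.2]
width: 0.0405
finger_force: 29.1
```

Request:
carry_out --steps '[[[0, 0, 0], -1, 1], [[0, 0, 0], -2, 1], [[0, 0, 0], -3, 1], [[0, 0, 0], -3.3, 1], [[0, 0, 0], -3.3, 1]]'

```text
time: 8.57
tool_pos: [0.5774, -0.229, 0.0847]
ee_rot: [3.137, 0.004, 1.798]
wrist_force: [4.6, -2.1, -2.2]
width: 0.0407
finger_force: 29.0
```

```bash
python3 - <<'E'
from h import *
delta((.575,-.226,.078),-30)
o=robot.get_obs();print(o['wrist_force'],o['wrist_torque'],o['finger_force'])
E
```

```text
t 8.57 pos [ 0.5774 -0.229   0.0847] yaw 103.02 delta [ 0.0035 -0.0017  0.0067] roll 13.302 j6 -39.9 w 0.04066820342252225
[ 4.56372924 -2.11170581 -2.19468111] [-0.4629961  -0.83238866  0.01937034] 29.013707747217268
```

Request:
carry_out --steps '[[[0, 0, 0], 0, -0.3], [[0, 0, 0], 0, -0.3], [[0, 0, 0], 0, -0.3], [[0, 0, 0], 0, -0.3]]'

```text
time: 9.07
tool_pos: [0.5749, -0.2276, 0.0839]
ee_rot: [-3.141, -0.0, 1.798]
wrist_force: [0.4, -0.5, -0.4]
width: 0.0612
finger_force: 0.0
```

```bash
python3 - <<'E'
from h import *
b=snap('scene','sc2'); a=dict(np.load('pics/sc0.npz'))
def crop(s,u,v,r): return cv2.resize(cv2.cvtColor(s['image'][v-r:v+r,u-r:u+r],cv2.COLOR_RGB2BGR),(400,400),interpolation=cv2.INTER_CUBIC)
cv2.imwrite('pics/c2.png',np.hstack([crop(a,191,197,22),crop(b,191,197,22)]))
delta((.575,-.226,.078),-30)
E
```

```text
t 9.12 pos [ 0.575  -0.2276  0.0839] yaw 103.02 delta [0.0016 0.0004 0.0059] roll 13.302 j6 -39.9 w 0.061196847300191225
```

View pics/c2.png

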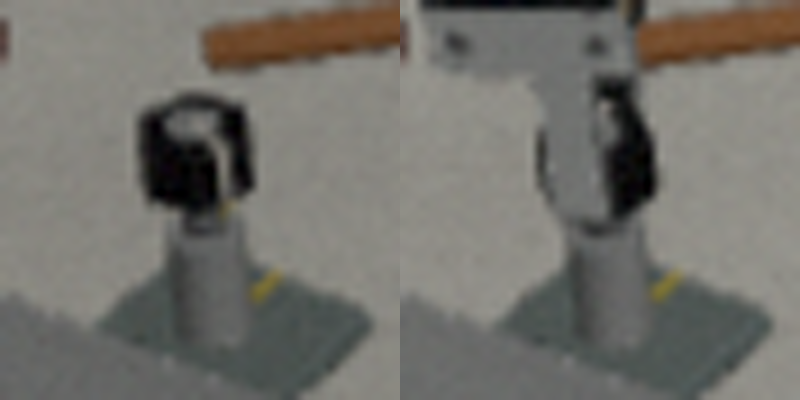

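The finger hides the head in this crop, so the drop can't be confirmed. I'm lifting clear to measure the head height.

Request:
carry_out --steps '[[[0, 0, -0.01], 0, -0.7], [[0, 0, -0.03], 0, -1], [[0, 0, -0.08], 0, -1], [[0, 0, -0.12], 0, -1], [[0, 0, -0.12], 0, -1]]'

```text
time: 9.75
tool_pos: [0.5772, -0.2287, 0.21]
ee_rot: [3.133, 0.007, 1.798]
wrist_force: [-0.1, 0.0, -0.9]
width: 0.0938
finger_force: 0.0
```

```bash
python3 - <<'E'
from h import *
ks=[]
for f in('sc0','sc3'):
    b=snap('scene','sc3') if f=='sc3' else dict(np.load('pics/sc0.npz'))
    C=cloud(b); w=np.zeros(C.shape[:2],bool); w[178:206,180:205]=1
    d=w&(np.hypot(C[...,0]-.576,C[...,1]+.226)<.03)&(C[...,2]>.066)
    Z=np.sort(C[d][:,2]); k=w&(b['image'].mean(-1)<60); v=np.argwhere(k)
    print(f,d.sum(),np.percentile(Z,[2,50,80,90,95,98]).round(4),'dark v',v[:,0].min(),v[:,0].max(),v[:,0].mean())
    ks.append(b)
def crop(s,u,v,r): return cv2.resize(cv2.cvtColor(s['image'][v-r:v+r,u-r:u+r],cv2.COLOR_RGB2BGR),(400,400),interpolation=cv2.INTER_CUBIC)
cv2.imwrite('pics/c3.png',np.hstack([crop(s,191,197,22) for s in ks]))
a=snap('top','top3');C=cloud(a);w=np.zeros(C.shape[:2],bool); w[165:200,295:335]=1
k=w&(C[...,2]>.092)&(C[...,2]<.125)&(np.hypot(C[...,0]-.576,C[...,1]+.226)<.02);print(k.sum(),np.median(C[k][:,2]) if k.any() else 0)
delta((.575,-.226,.078),-30)
E
```

```text
sc0 143 [0.0787 0.1013 0.1052 0.1069 0.1079 0.109 ] dark v 181 200 191.9814814814815
sc3 139 [0.0744 0.0964 0.1004 0.1014 0.1027 0.1037] dark v 181 200 193.19672131147541
79 0.10171133720326243
t 9.85 pos [ 0.5751 -0.2276  0.2043] yaw 103.02 delta [0.0017 0.0002 0.1263] roll 13.302 j6 -39.9 w 0.09418131705204993
```

View pics/c3.png

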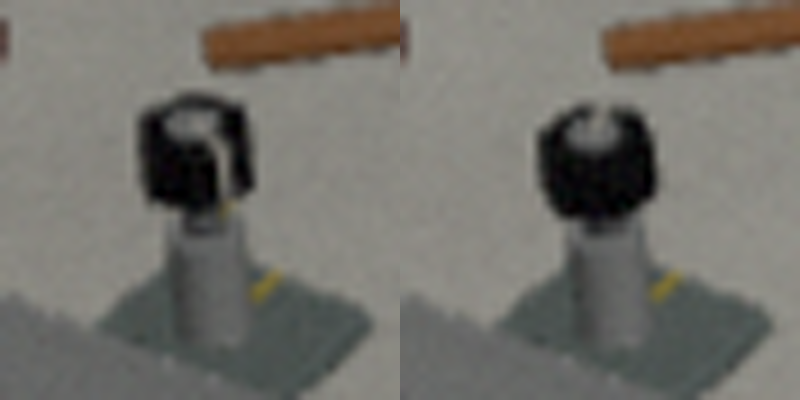

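The head is about 5 mm lower than at the start, with its top at 101.7 mm compared with 107. The bolt has dropped off the thread end. Next I regrip it lower and turn forward.

Request:
carry_out --steps '[[[0, 0.002, 0.03], -1, -1], [[0, 0.002, 0.06], -2, -1], [[0, 0.002, 0.07], -3, -1], [[0, 0.002, 0.07], -4, -1], [[0, 0.002, 0.07], -5, -1], [[0, 0.002, 0.08], -6, -1], [[0, 0.002, 0.11], -6, -1], [[0, 0.002, 0.13], -6, -0.6], [[0, 0.002, 0.13], -6, -0.2]]'

```text
time: 10.98
tool_pos: [0.5742, -0.2257, 0.0692]
ee_rot: [3.14, -0.009, 2.845]
wrist_force: [-0.3, 0.3, -0.3]
width: 0.0773
finger_force: 0.0
```

Request:
carry_out --steps '[[[0, 0, 0], 0, 1], [[0, 0, 0], 0, 1], [[0, 0, 0], 0, 1], [[0, 0, 0], 0, 1]]'

```text
time: 11.48
tool_pos: [0.5774, -0.2277, 0.0748]
ee_rot: [-3.141, 0.001, 2.845]
wrist_force: [-0.0, -0.9, 0.2]
width: 0.0401
finger_force: 29.3
```

```bash
python3 - <<'E'
from h import *
delta((.577,-.2275,.074),163)
E
```

```text
t 11.47 pos [ 0.5774 -0.2277  0.0748] yaw 163.01 delta [0.0004 0.     0.0008] roll 0.001 j6 -99.7 w 0.04012747274179829
```

Grip is good: 40.1 mm opening with almost no side force. Turning forward.

Request:
carry_out --steps '[[[0, 0, 0], 1, 1], [[0, 0, 0.0005], 2, 1], [[0, 0, 0.0005], 3, 1], [[0, 0, 0.001], 4, 1], [[0, 0, 0.001], 5, 1], [[0, 0, 0.0015], 6, 1], [[0, 0, 0.0015], 7, 1], [[0, 0, 0.002], 8, 1], [[0, 0, 0.002], 9, 1], [[0, 0, 0.002], 10, 1]]'

```text
time: 12.72
tool_pos: [0.5772, -0.2278, 0.0725]
ee_rot: [3.14, 0.001, 1.094]
wrist_force: [0.2, -0.5, 1.5]
width: 0.0404
finger_force: 29.2
```

Request:
carry_out --steps '[[[0, 0, 0], 1, 1], [[0, 0, 0.0005], 2, 1], [[0, 0, 0.0005], 3, 1], [[0, 0, 0.001], 4, 1], [[0, 0, 0.001], 5, 1], [[0, 0, 0.0015], 6, 1], [[0, 0, 0.0015], 7, 1], [[0, 0, 0.002], 8, 1], [[0, 0, 0.002], 9, 1], [[0, 0, 0.0025], 10, 1]]'

```text
time: 13.98
tool_pos: [0.5772, -0.2276, 0.0702]
ee_rot: [3.141, -0.001, -0.651]
wrist_force: [-0.6, -1.5, -0.1]
width: 0.04
finger_force: 29.2
```

Request:
carry_out --steps '[[[0, 0, 0], 1, 1], [[0, 0, 0.0005], 2, 1], [[0, 0, 0.0005], 2.5, 1], [[0, 0, 0.0005], 2.5, 1], [[0, 0, 0.0005], 2.5, -0.6], [[0, 0, 0.0005], 2.5, -0.6], [[0, 0, 0.0005], 2.5, -0.6], [[0, 0, 0.0005], 2.5, -0.6]]'

```text
time: 14.98
tool_pos: [0.577, -0.2271, 0.0688]
ee_rot: [3.142, 0.0, -1.082]
wrist_force: [0.2, 0.2, -0.2]
width: 0.0742
finger_force: 0.0
```

```bash
python3 - <<'E'
from h import *
b=snap('scene','sc4')
C=cloud(b); w=np.zeros(C.shape[:2],bool); w[178:206,180:205]=1
d=w&(np.hypot(C[...,0]-.576,C[...,1]+.226)<.026)&(C[...,2]>.062)&(C[...,2]<.12)&(b['image'].mean(-1)<130)
print(d.sum(),np.percentile(C[d][:,2],[2,50,90,98]).round(4))
delta((.577,-.2275,.0695),118)
E
```

```text
68 [0.0688 0.0905 0.0964 0.0975]
t 15.03 pos [ 0.577  -0.2271  0.0689] yaw -61.97 delta [ 0.0003  0.0002 -0.0006] roll -17.997 j6 125.2 w 0.07478292966595404
```

The bolt followed the thread down. I'm now winding the open gripper back 180° and regripping.

Request:
carry_out --steps '[[[0, 0, 0], -1, -0.6], [[0, 0, 0], -2, -0.6], [[0, 0, 0], -3, -0.6], [[0, 0, 0], -4, -0.6], [[0, 0, 0], -5, -0.6], [[0, 0, 0], -6, -0.6], [[0, 0, 0], -7, -0.6], [[0, 0, 0], -8, -0.6], [[0, 0, 0], -9, -0.6], [[0, 0, 0], -10, -0.6]]'

```text
time: 16.27
tool_pos: [0.577, -0.2272, 0.0689]
ee_rot: [-3.141, -0.0, 0.669]
wrist_force: [-0.2, 0.0, -1.1]
width: 0.0751
finger_force: 0.0
```

Request:
carry_out --steps '[[[0, 0, 0], -1, -0.6], [[0, 0, 0], -2, -0.6], [[0, 0, 0], -3, -0.6], [[0, 0, 0], -4, -0.6], [[0, 0, 0], -5, -0.6], [[0, 0, 0], -6, -0.6], [[0, 0, 0], -7, -0.6], [[0, 0, 0], -8, -0.6], [[0, 0, 0], -8, -0.6]]'

```text
time: 17.4
tool_pos: [0.5771, -0.2271, 0.0689]
ee_rot: [3.142, -0.0, 2.058]
wrist_force: [0.3, 0.2, 0.3]
width: 0.0751
finger_force: 0.0
```

Request:
carry_out --steps '[[[0, 0, 0], 0, 1], [[0, 0, 0], 0, 1], [[0, 0, 0], 0, 1], [[0, 0, 0], 0, 1], [[0, 0, 0], 0, 1]]'

```text
time: 18.02
tool_pos: [0.577, -0.2272, 0.069]
ee_rot: [3.141, -0.0, 2.06]
wrist_force: [0.1, -0.1, 0.1]
width: 0.0404
finger_force: 29.3
```

Request:
carry_out --steps '[[[0, 0, 0], 1, 1], [[0, 0, 0.0005], 2, 1], [[0, 0, 0.0005], 3, 1], [[0, 0, 0.001], 4, 1], [[0, 0, 0.001], 5, 1], [[0, 0, 0.0015], 6, 1], [[0, 0, 0.0015], 7, 1], [[0, 0, 0.002], 8, 1], [[0, 0, 0.002], 9, 1], [[0, 0, 0.0025], 10, 1]]'

```text
time: 19.27
tool_pos: [0.5777, -0.2276, 0.0668]
ee_rot: [3.14, -0.001, 0.309]
wrist_force: [0.6, -0.6, -0.2]
width: 0.0404
finger_force: 29.3
```

Request:
carry_out --steps '[[[0, 0, 0], 1, 1], [[0, 0, 0.0005], 2, 1], [[0, 0, 0.0005], 3, 1], [[0, 0, 0.001], 4, 1], [[0, 0, 0.001], 5, 1], [[0, 0, 0.001], 5, 1], [[0, 0, 0.001], 5, 1]]'

```text
time: 20.15
tool_pos: [0.5776, -0.2279, 0.0657]
ee_rot: [3.141, -0.002, -0.556]
wrist_force: [2.2, -2.7, -0.2]
width: 0.0403
finger_force: 29.4
```

```bash
python3 - <<'E'
from h import *
b=snap('scene','sc5');a=snap('top','top5')
C=cloud(b); w=np.zeros(C.shape[:2],bool); w[178:210,180:205]=1
d=w&(np.hypot(C[...,0]-.576,C[...,1]+.226)<.026)&(C[...,2]>.058)&(C[...,2]<.12)&(b['image'].mean(-1)<130)
print(d.sum(),np.percentile(C[d][:,2],[2,50,90,98]).round(4))
delta((.577,-.2275,.0695),-32)
o=robot.get_obs();print(o['wrist_force'],o['finger_force'],abs(o['qvel']).max())
def crop(s,u,v,r): return cv2.resize(cv2.cvtColor(s['image'][v-r:v+r,u-r:u+r],cv2.COLOR_RGB2BGR),(260,260),interpolation=cv2.INTER_CUBIC)
cv2.imwrite('pics/c5.png',np.vstack([np.hstack([crop(b,191,190,26),crop(a,196,206,26)]),cv2.resize(cv2.cvtColor(a['image'],cv2.COLOR_RGB2BGR),(520,340))]))
E
```

```text
123 [0.0609 0.0904 0.1101 0.1164]
t 20.25 pos [ 0.5776 -0.2279  0.0658] yaw -31.91 delta [-0.0007 -0.     -0.0037] roll 0.009 j6 95.2 w 0.04070719712343716
[ 2.56997247 -3.23763793  0.11763798] 29.331407267600298 0.006672511656482885
```

View pics/c5.png

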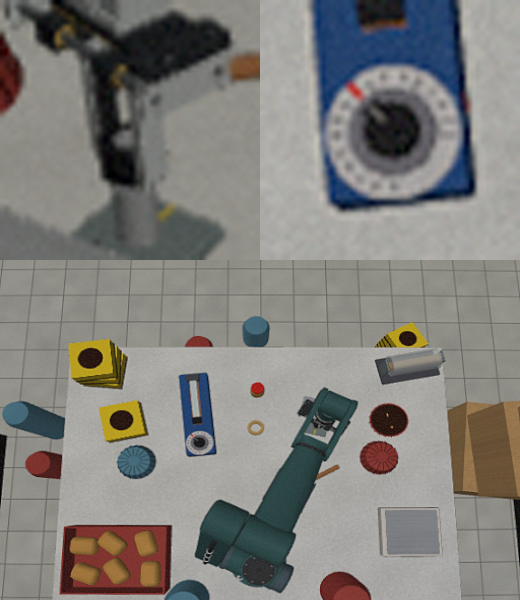

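The picture shows the gripper holding the head low on the boss, at crop (120,150). The pointer is at the red mark at (355,90), and the bystanders are unmoved.

```bash
python3 -c "
from bench import robot
print(robot.close_job())"
```

```text
the job is handed in; nothing more can be done
None
```

I handed the job in at about 20 s: the dial's pointer is at the red mark, and the bolt was backed off until it dropped, then turned forward about 1.04 turns into the boss and is still held in the gripper. The bystanders look unmoved in the last picture; no verdict came back.

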